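# Couple the model gate opener and hold its learn button

### The job

Couple the opener to the model gate: push the red-knobbed steel pin from the tool block down through the gate's blue fork and the opener's eye until its collar sits on the fork, and let go of it. Then take the orange stylus, reach through the yellow-ringed hole in the control box and hold the recessed red learn button fully down, pressing firmly but without forcing it. Finish while still gripping the stylus and holding the button down, since I switch the power on while you hold; leave the screwdriver and the other kit parts where they are.

Things in the scene. Friction and masses are not known exactly. Their poses are not given: they have to be found in the camera images.
- fork_hole (a point): centre of the mouth of the upright hole (10 mm wide, chamfered, right through, free below) in the blue fork on the white gate, at the fork's flat top, 62 mm above the table. Two cheeks 26 x 45 x 6 mm, 12 mm apart. The gate (55 mm high) turns stiffly on its post; fork and eye start in line. Nothing within 120 mm stands above the fork. All stand on a fixed lilac plate 200 x 360 mm
- eye_hole (a point): centre of the upper mouth of the hole (10 mm diameter, 10 mm deep) in the steel eye at the end of the opener's rod, between the fork cheeks, straight below fork_hole, 55 mm above the table; fixed; z up
- pin_grip (a point): loose steel pin with a red knob, 68 mm long, 40 g: this point is on its axis, inside the knob (16 mm in diameter, 34 mm tall, its top 15 mm above this point). Its own z runs along the pin from tip to knob. It starts upright in the middle socket of the tool block, collar on the block's top; lift it 32 mm to free it
- pin_collar (a point): centre of the underside of the pin's steel collar (19 mm diameter, 4 mm thick), which sits on the fork when the pin is home; 23 mm below pin_grip. Below it the shank is 8 mm in diameter and 30 mm long, with a chamfered end
- pin_tip (a point): lower end of the pin's shank, on its axis, 53 mm below pin_grip
- stylus_grip (a point): loose stylus with an orange handle with two white bands, 95 mm long, 35 g: this point is the middle of the handle (14 mm in diameter, 55 mm long, 27 mm above and 28 mm below this point). Its own z runs from tip to handle. It starts upright in an end socket of the tool block (either end), the handle's lower end on the block's top; lift it 42 mm to free it
- stylus_tip (a point): tip of the stylus's steel shaft (5 mm diameter, 40 mm long), on the axis, 68 mm below stylus_grip
- aperture (a point): centre of the round hole, 12 mm in diameter, in the top face of the grey control box, ringed in yellow; at the top face, 42 mm above the table; z up. The box is 90 x 130 x 42 mm and fixed to the table; the hole lies 18 mm from the box's centre along the box's x and 30 mm along its y. Its top is flat, and the antenna and terminals on its sides are lower
- learn_top (a point): centre of the flat top of the red learn button (11 mm diameter) at the bottom of that hole, 14 mm below the top face when not pressed
- learn_button (a joint): how far the learn button is pressed, in m: 0 up, 0.005 fully down against its stop (a spring: about 1.5 N to start it and 6 N at the stop); it springs back when released
- tool_block: blue block 50 x 175 x 50 mm on a foot 6 mm high and 215 mm long, fixed to the table, origin under its centre; three sockets in a row along its own y, 60 mm apart: the pin in the middle, the stylus and the screwdriver in the end ones. There is room for the fingers on its two x sides
- controller: the grey control box, origin under its centre, x and y along its 90 and 130 mm sides
- driver: bystander: loose screwdriver with a black handle with two yellow bands, as large as the stylus, in the other end socket; origin at its tip, 40 mm below the block's top
- battery: bystander: loose battery holder with two cells, 66 x 92 x 23 mm, origin under its centre
- speaker: bystander: loose red round speaker, 60 x 85 x 15 mm, origin under its centre
- module: bystander: loose green module, 62 x 50 x 23 mm, origin under its centre
- strip_long: bystander: loose blue snap strip, 120 x 16 x 11 mm, origin under its centre
- strip_short: bystander: loose blue snap strip, 68 x 16 x 11 mm, origin under its centre

How it is judged (in metres and radians):
On the way, in this order (a step that is already met when the one before it is completed fails the run):
1. the pin is down through fork and eye with its collar on the fork, and let go (z of pin_collar in the frame of fork_hole below 0.002 m and horizontal distance between pin_collar and fork_hole below 0.003 m and z of pin_tip in the frame of eye_hole below -0.018 m and horizontal distance between pin_tip and eye_hole below 0.004 m and angle between pin_grip's own z axis and vertical below 0.09 rad and contact force between the fingers and pin below 0.2 N and linear speed of pin below 0.02 m/s), for 0.2 s.
2. the stylus, gripped, holds the learn button down (value of joint learn_button above 0.0035 m and contact force between stylus and learn_button above 2 N and contact force between the fingers and stylus above 2 N), for 0.3 s.
At the end, for the whole second after the job is handed in: The robot is gripping the stylus and its tip presses the learn button with more than 2 N, at least 3.5 mm of its 5 mm travel down, through the last second; the pin is still home: collar within 2 mm of the fork's top and 3 mm of the hole's axis, tip through the eye, upright within 5 degrees (all of step 2 and z of pin_collar in the frame of fork_hole below 0.002 m and horizontal distance between pin_collar and fork_hole below 0.003 m and z of pin_tip in the frame of eye_hole below -0.018 m and horizontal distance between pin_tip and eye_hole below 0.004 m and angle between pin_grip's own z axis and vertical below 0.09 rad); the arm keeps its last pose, push and grip.
It fails at once if the button or the control box is forced with the stylus (more than 30 N) (contact force between stylus and controller above 30 N).
It fails at once if the screwdriver is lifted or knocked out of its socket (more than 2 cm) (distance of driver from where it was at the start of the episode above 0.02 m).
It fails at once if a loose kit part (battery holder, speaker, green module, blue strips) is pushed away by more than 3 cm (distance of any of battery, speaker, module, strip_long, strip_short from where it was at the start of the episode above 0.03 m).
It also fails if it takes over 51 s, if anything falls off the work surface, if the arm or the gripper's body presses on something with over 40 N, if the wrist force passes 120 N, or if a joint passes its speed limit or range.

### The arm

A 6-joint arm with a two-finger parallel gripper is mounted at the origin on the work surface. World frame = base frame: x ahead of the robot, y to its left, z up, the work surface at z = 0. Lengths are in m, angles in degrees, forces in N, time in s.
With the tool pointing down it reaches from about 0.375 to 0.9 m from the base axis. Payload 3.1 kg.
Tool frame: the origin (TCP) lies at the centre of the arm's flange, where the gripper is bolted on; the fingertips stand 182 mm ahead of it and the grasp point (between the pads) lies 164 mm ahead of it; x points along the fingers, z is the direction in which the jaws open and shut, and the axes are right-handed (so a half turn about x gives the same grasp; the last joint's range is limited). The gripper opens to 87 mm and grips with 3 to 60 N. Pads are 19 mm wide; open, the fingers measure 117 mm over their backs; the gripper's body (75 mm by 190 mm) begins 51 mm behind the grasp point.
Start: joints at [53.314, 30.224, 82.088, -0, 67.689, -10.227], TCP at [0.278, 0.56, 0.405] pointing down, gripper open.
Joint ranges: [-176.69, 176.69], [-43.24, 126.21], [12.49, 139.97], [-82, 262], [0, 151.66], [-163.58, 163.58]. Speed limits (degrees/s): [159.86, 159.86, 180, 180, 180, 180].

### API

Orientations are given as a 3x3 rotation matrix whose columns are the frame's x, y, z axes.
In Python, from rig import bot gives the robot as it stands.
- The arm moves only by the shell command python3 -m crank 'ROWS' [OPENING]. ROWS is JSON, a list of rows, each an object with "offset": the shift along the tool's x, y, z in m, a list of three; "spin": the turn about the tool's x in rad. A call has 1 to 12 rows; each row shifts and turns the commanded pose from where the row before left it, along the tool's axes as they then stand; what a row does not reach is not made up. A row lasts 1/10 s, in which the tool goes at most 50 mm and 8.59 degrees, less where a joint would pass 70% of its speed; a pose out of reach is approached as far as the arm can. A call is refused whole if a number of a shift passes 0.05 or a number of a turn 0.15, either way. A call with a gripper value outside its range is refused whole. OPENING is the finger opening in m, from 0 to 0.087, set as the call begins (- or left out, the last holds). The fingers move at their own pace and stop on an object; the grip force is fixed at half the most. Time passes only in rows, so rows that do not move let the fingers close. It gives the time, the measured TCP pose, the force and the opening at its end, in the units of the state.
- bot.read_state(): the state, without advancing time (a new reading comes with each control period).
- bot.capture(name): name is "side" or "top" or "wrist"; returns a dict with "pixels" (420x560x3 uint8, blue, green, red), "depth" (420x560 float32, m along the optical axis (not along the pixel's ray), 0 where there is no reading), "K" (3x3 intrinsics, pixels), "world_to_cam" (4x4, takes a point from world to camera coordinates). Camera axes: x right, y up, looking along -z (the intrinsics and any distortion apply to the point x, -y, -z); pixel columns grow to the right and rows downward; lengths in m; the calibration is good to about 2 mm. A picture is of the moment at which its call begins.
- bot.hand_in(): hands the job in, once; it reports no verdict.
Trained networks look in a picture, given as the dict that the camera call returned (one of the last four; its "shot" number tells which), for a name from the list of things; names that differ only in an ending like _2 or _b are one class to them, and where a whole thing is asked for, a point or a joint stands for the part that bears it (a point fixed in the world has none). Each returns a list of dicts, best first, with "p" (0 to 1); they miss things now and then, are a little off and sometimes report something else, mostly with a low value. They report only what shows in the picture. A call takes as long as a camera call.
- bot.regions_of(label, picture): "region" (420x560 bool, what is visible of it) and "extent" ([centre column, centre row, width, height] in pixels, round what is visible of it).
The state is a dict: "time_s": time; "joint_positions": joint angles; "qvel": joint speeds; "tau": joint torques, N m; "position": TCP position; "tcp_rot": TCP orientation; "force": force on the tool from outside, world axes, zero at the start; "moment": the same for the moment, N m; "opening": opening from 0.0 (shut) to 1.0 (fully open).
Only numpy, scipy, OpenCV 4.12 (cv2) and the standard library are available. Lean on these libraries where they do the work, as an engineer would, in place of code of your own. Each camera call takes 0.05 s, during which the arm holds its last target.

## Working session

There is one attempt and no reset: what is moved stays moved. The work goes in short steps, Python scripts to look and compute and a shell command to move; the robot and the scene stay as the last step left them, time stands still between calls to the robot, and variables do not carry over. Pictures are saved under pics/ and viewed, and the job is handed in when it is done.

```bash
ls; mkdir -p pics
python3 - <<'E'
from rig import bot
import cv2
s=bot.read_state(); print(s)
for n in("side","top","wrist"):
    c=bot.capture(n); cv2.imwrite(f"pics/{n}0.png",c["pixels"]); print(n,c["K"].tolist(),c["world_to_cam"].round(4).tolist(),[k for k in c])
E
```

```text
pics
{'time_s': 0.0, 'joint_positions': array([ 5.33145358e+01,  3.02811508e+01,  8.21553511e+01, -1.12408749e-03,
        6.76865849e+01, -1.02277431e+01]), 'qvel': array([ 0.03317319, -0.0267552 ,  0.06384015,  0.0410023 ,  0.06674244,
        0.05844947]), 'tau': array([-1.01966998e-03, -4.40041280e+01, -1.76589096e+01,  6.32192334e-02,
        5.83365059e-02, -1.39189292e-04]), 'position': array([0.27824248, 0.55928329, 0.40375351]), 'tcp_rot': array([[-1.26886610e-03, -8.95266466e-01,  4.45529286e-01],
       [-1.73359658e-03,  4.45530944e-01,  8.95264862e-01],
       [-9.99997692e-01,  3.63603183e-04, -2.11735000e-03]]), 'force': array([-0.11651027, -0.46451283,  0.78096183]), 'moment': array([-0.01865928, -0.00307898, -0.04059763]), 'opening': 0.9988234361043796}
side [[447.17921258022864, 0.0, 272.3573178242307], [0.0, 447.17921258022864, 214.52099155628522], [0.0, 0.0, 1.0]] [[0.8906, -0.4547, -0.0112, -0.4979], [0.2304, 0.4297, 0.8731, -0.2138], [-0.3922, -0.7801, 0.4875, -0.7521], [0.0, 0.0, 0.0, 1.0]] ['pixels', 'depth', 'K', 'world_to_cam', 'shot']
top [[544.5769476618296, 0.0, 279.8005618857011], [0.0, 544.5769476618296, 220.71731890553178], [0.0, 0.0, 1.0]] [[-0.0496, -0.9988, -0.0002, 0.0417], [0.9787, -0.0487, 0.1993, -0.5738], [-0.199, 0.0097, 0.9799, -1.1914], [0.0, 0.0, 0.0, 1.0]] ['pixels', 'depth', 'K', 'world_to_cam', 'shot']
wrist [[299.53371564146823, 0.0, 277.6445599746656], [0.0, 299.53371564146823, 209.19391768770797], [0.0, 0.0, 1.0]] [[0.4448, 0.8956, -0.0027, -0.6248], [-0.8692, 0.4309, -0.2424, 0.0306], [-0.216, 0.1102, 0.9702, -0.3899], [0.0, 0.0, 0.0, 1.0]] ['pixels', 'depth', 'K', 'world_to_cam', 'shot']
```

View pics/side0.png

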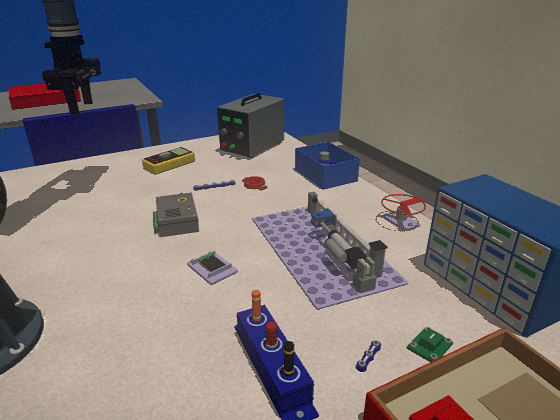

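View pics/top0.png

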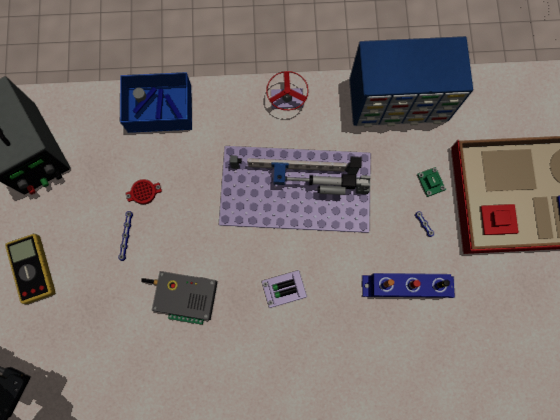

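View pics/wrist0.png

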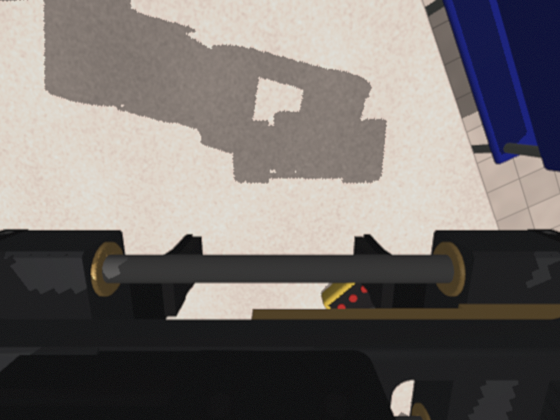

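The side view shows the stylus (257,303), red pin (271,333) and driver (290,355) in the block. In the top view these are at (387,285), (414,285) and (442,285). The fork is at about (279,175) and the yellow aperture ring at (172,286). Next I'll measure them.

```bash
cat > h.py <<'E'
import numpy as np, cv2
from rig import bot
def ray(c,u,v):
    K=c["K"];W=c["world_to_cam"];d=np.array([(u-K[0,2])/K[0,0],-(v-K[1,2])/K[1,1],-1.])
    R=W[:3,:3];t=W[:3,3];return -R.T@t, R.T@d
def onz(c,u,v,z):
    o,d=ray(c,u,v);return o+d*(z-o[2])/d[2]
def cloud(c,mask):
    vs,us=np.nonzero(mask&(c["depth"]>0));o,d0=ray(c,0,0)
    K=c["K"];R=c["world_to_cam"][:3,:3]
    D=np.stack([(us-K[0,2])/K[0,0],-(vs-K[1,2])/K[1,1],-np.ones(len(us))],1)*c["depth"][vs,us][:,None]
    return D@R+o, us, vs
def proj(c,p):
    q=c["world_to_cam"][:3,:3]@np.asarray(p)+c["world_to_cam"][:3,3];K=c["K"]
    return K[0,0]*q[0]/-q[2]+K[0,2], K[1,1]*-q[1]/-q[2]+K[1,2]
E
python3 - <<'E'
from h import *
for n in("top","side"):
    c=bot.capture(n)
    for L in("pin_grip","stylus_grip","driver","tool_block","controller","aperture","learn_top","fork_hole","eye_hole"):
        for r in bot.regions_of(L,c)[:2]:
            P,us,vs=cloud(c,r["region"])
            if len(P)==0: print(n,L,r["p"],"none");continue
            print(n,L,round(r["p"],2),np.round(r["extent"],1),"med",np.median(P,0).round(4),"lo",P.min(0).round(3),"hi",P.max(0).round(3))
    cv2.imwrite(f"pics/{n}_z.png",cv2.resize(c["pixels"][120:340,100:480] if n=="top" else c["pixels"][170:420,140:420],None,fx=2,fy=2,interpolation=cv2.INTER_CUBIC))
E
```

```text
top pin_grip 0.65 [144.3 190.7  35.5  24.3] med [0.6723 0.3371 0.0135] lo [ 0.644  0.298 -0.005] hi [0.702 0.38  0.022]
top stylus_grip 0.47 [386.8 284.    8.2   8. ] med [ 0.4187 -0.2139  0.0995] lo [ 0.413 -0.222  0.048] hi [ 0.429 -0.211  0.112]
top driver 0.4 [442.1 284.7  12.1   8.8] med [ 0.4112 -0.3339  0.0965] lo [ 0.405 -0.345  0.051] hi [ 0.422 -0.33   0.11 ]
top tool_block 0.92 [407.3 283.1  93.6  25.8] med [ 0.4151 -0.2639  0.0493] lo [ 0.385 -0.386 -0.006] hi [ 0.453 -0.168  0.109]
top controller 0.94 [179.  297.1  71.6  49.1] med [0.4163 0.2396 0.0416] lo [ 0.354  0.167 -0.005] hi [0.475 0.34  0.051]
top controller 0.46 [415.3 283.4  16.8   8.5] med [ 0.4154 -0.2736  0.0846] lo [ 0.407 -0.286  0.047] hi [ 0.425 -0.268  0.094]
top aperture 0.69 [176.4 298.2  77.5  54.5] med [0.4154 0.2393 0.0415] lo [ 0.353  0.167 -0.007] hi [0.48  0.34  0.051]
top learn_top 0.29 [142.4 190.2  35.6  22.9] med [0.6727 0.3374 0.0136] lo [0.644 0.298 0.   ] hi [0.705 0.38  0.022]
top fork_hole 0.86 [299.1 172.9 104.1  32.7] med [ 0.7094 -0.0085  0.0527] lo [ 0.665 -0.157  0.001] hi [0.746 0
[... 936 characters left out ...]
 med [ 0.4038 -0.3245  0.0478] lo [ 0.384 -0.388 -0.002] hi [ 0.471 -0.15   0.105]
side tool_block 0.65 [174.6 213.2  47.2  40.3] med [0.4094 0.201  0.0402] lo [ 0.355  0.161 -0.003] hi [0.472 0.403 0.045]
side controller 0.87 [172.7 216.2  47.2  46.7] med [0.4094 0.2    0.0402] lo [ 0.355  0.161 -0.003] hi [0.482 0.391 0.045]
side aperture 0.57 [174.7 215.8  47.5  45.1] med [0.4088 0.1994 0.0402] lo [ 0.353  0.161 -0.002] hi [0.476 0.31  0.045]
side eye_hole 0.84 [333.5 252.8 154.3 117.9] med [ 0.6475 -0.0941  0.0058] lo [ 0.547 -0.218 -0.004] hi [0.795 0.195 0.079]
side eye_hole 0.17 [431.9 344.2  41.6  32.1] med [ 0.6554 -0.3664  0.0077] lo [ 0.629 -0.389 -0.002] hi [ 0.699 -0.331  0.025]
```

View pics/top_z.png

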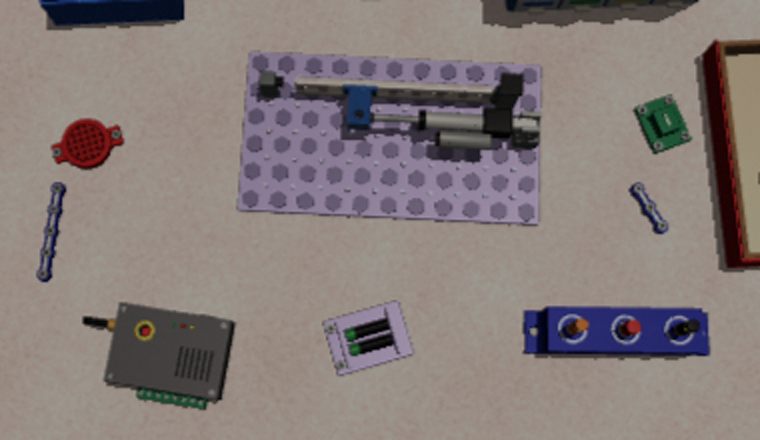

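View pics/side_z.png

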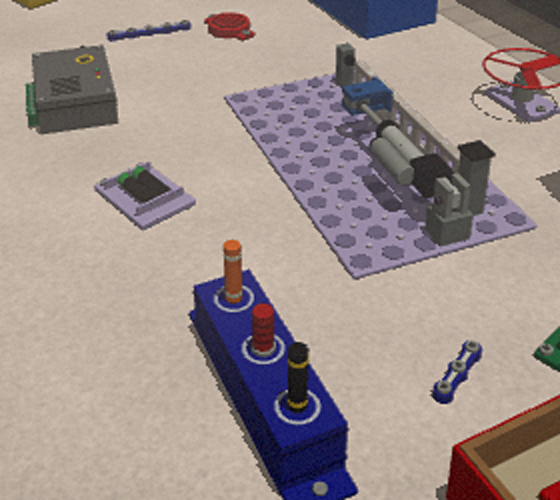

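Run:
```python
from h import *
c=bot.capture("wrist");s=bot.read_state();W=c["world_to_cam"]
T=s["tcp_rot"];o=-W[:3,:3].T@W[:3,3]
print("cam in tool",T.T@(o-s["position"]),"cam axes in tool\n",(T.T@W[:3,:3].T).round(3))
c=bot.capture("top")
for L in("tool_block","controller"):
    r=bot.regions_of(L,c)[0];P,us,vs=cloud(c,r["region"])
    z0=.05 if L=="tool_block" else .042
    m=abs(P[:,2]-z0)<.004
    print(L,np.median(P[m,2]),cv2.minAreaRect((P[m,:2]*1000).astype(np.float32)))
# yellow ring, blue fork
hsv=cv2.cvtColor(c["pixels"],cv2.COLOR_BGR2HSV)
m=cv2.inRange(hsv,(20,120,90),(35,255,255))>0; m[:,:150]=0;m[:,200:]=0;m[:270]=0;m[310:]=0
v,u=np.nonzero(m);uc,vc=(u.min()+u.max())/2,(v.min()+v.max())/2;print("ring",uc,vc,len(u),onz(c,uc,vc,.042))
m=cv2.inRange(hsv,(100,120,40),(125,255,255))>0; m[:,260:300];mm=np.zeros_like(m);mm[155:195,262:295]=m[155:195,262:295]
P,_,_=cloud(c,mm);k=P[:,2]>.055;print("fork",k.sum(),np.median(P[k],0),P[k].min(0),P[k].max(0),cv2.minAreaRect((P[k,:2]*1000).astype(np.float32)))
```

```text
cam in tool [0.0198222  0.06532834 0.00116878] cam axes in tool
 [[ 0.001  0.243 -0.97 ]
 [ 0.001  0.97   0.243]
 [ 1.    -0.001  0.   ]]
tool_block 0.05030012556362862 ((416.09576416015625, -277.6871643066406), (176.30213928222656, 51.22787094116211), 86.06719970703125)
controller 0.042207644844075576 ((418.82568359375, 239.42872619628906), (130.93287658691406, 89.85977172851562), 77.87982177734375)
ring 181.5 284.5 49 [0.44194207 0.2430949  0.042     ]
fork 210 [0.69144396 0.00880741 0.06192453] [ 0.66598077 -0.01037005  0.05502911] [0.71286626 0.02464666 0.06757614] ((690.5476684570312, 10.740996360778809), (35.16520690917969, 46.564735412597656), 79.28409576416016)
```

```bash
python3 -m crank '[{"offset":[0,0,0],"spin":0.146},{"offset":[0,0,0],"spin":0.146},{"offset":[0,0,0],"spin":0.146},{"offset":[0,0,0],"spin":0.146},{"offset":[0,0,0],"spin":0.146},{"offset":[0,0,0],"spin":0.146},{"offset":[0,0,0],"spin":0.146},{"offset":[0,0,0],"spin":0.146}]'
```

```text
time_s: 2.15
position: [0.2784, 0.5595, 0.4048]
tcp_rot: [[-0.0, 0.065, 0.998], [0.0, 0.998, -0.065], [-1.0, 0.0, -0.0]]
force: [0.5, 0.4, 0.3]
opening: 1.001
```

```bash
python3 -m crank '[{"offset":[0,-0.03,0.038],"spin":0},{"offset":[0,-0.03,0.038],"spin":0},{"offset":[0,-0.03,0.038],"spin":0},{"offset":[0,-0.03,0.038],"spin":0},{"offset":[0,-0.03,0.038],"spin":0},{"offset":[0,-0.048,0],"spin":0},{"offset":[0,-0.048,0],"spin":0},{"offset":[0,-0.048,0],"spin":0},{"offset":[0,-0.048,0],"spin":0},{"offset":[0,-0.048,0],"spin":0},{"offset":[0,-0.048,0],"spin":0}]'
python3 -m crank '[{"offset":[0,-0.048,0],"spin":0},{"offset":[0,-0.048,0],"spin":0},{"offset":[0,-0.048,0],"spin":0},{"offset":[0,-0.048,0],"spin":0},{"offset":[0,-0.048,0],"spin":0},{"offset":[0,-0.048,0],"spin":0},{"offset":[0,-0.048,0],"spin":0},{"offset":[0,-0.048,0],"spin":0},{"offset":[0,0,0],"spin":0},{"offset":[0,0,0],"spin":0}]'
python3 - <<'E'
from h import *
c=bot.capture("wrist");cv2.imwrite("pics/w1.png",c["pixels"])
for L in("pin_grip","stylus_grip","driver","tool_block"):
    for r in bot.regions_of(L,c)[:2]:
        P,us,vs=cloud(c,r["region"])
        print(L,round(r["p"],2),np.round(r["extent"],1),"med",np.median(P,0).round(4),"lo",P.min(0).round(3),"hi",P.max(0).round(3))
E
```

```text
time_s: 3.25
position: [0.4419, 0.1094, 0.405]
tcp_rot: [[0.001, 0.058, 0.998], [-0.0, 0.998, -0.058], [-1.0, -0.0, 0.001]]
force: [0.2, -0.2, 0.0]
opening: 0.998
time_s: 4.25
position: [0.4193, -0.2733, 0.4046]
tcp_rot: [[-0.0, 0.062, 0.998], [0.001, 0.998, -0.062], [-1.0, 0.001, -0.0]]
force: [-0.0, 0.4, 1.5]
opening: 0.998
pin_grip 0.56 [276.2 201.5  17.1  22.6] med [ 0.4177 -0.2747  0.0873] lo [ 0.409 -0.285  0.05 ] hi [ 0.426 -0.269  0.09 ]
stylus_grip 0.66 [274.4 146.4  16.9  18.9] med [ 0.4217 -0.2178  0.1051] lo [ 0.415 -0.225  0.06 ] hi [ 0.428 -0.211  0.107]
tool_block 0.85 [274.6 177.9  48.2 149.3] med [ 0.4196 -0.2517  0.0502] lo [ 0.383 -0.352 -0.001] hi [ 0.449 -0.17   0.106]
```

View pics/w1.png

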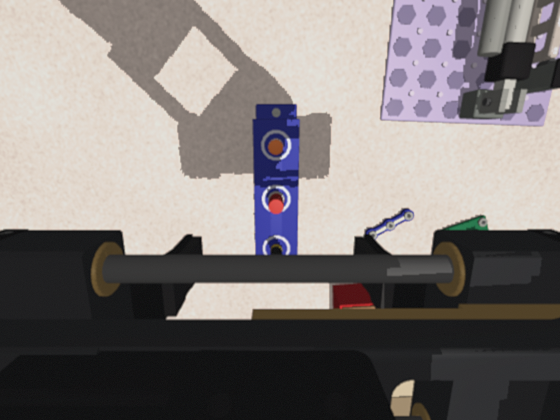

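The wrist view shows the stylus at (276,146), the pin at (276,203) and the block upright in the picture, so the jaw is aligned. Now I'll refine the pin's top centre.

```bash
cat >> h.py <<'E'
def tops(c,L,z0,tol=.005):
    for r in bot.regions_of(L,c)[:1]:
        P,us,vs=cloud(c,r["region"]);m=abs(P[:,2]-z0)<tol
        u,v=(us[m].min()+us[m].max())/2,(vs[m].min()+vs[m].max())/2
        print(L,round(r["p"],2),"n",m.sum(),"px",us[m].mean().round(2),vs[m].mean().round(2),"mid",u,v,"w",np.ptp(us[m])+1,np.ptp(vs[m])+1,"zmed",np.median(P[m,2]).round(4),
          "mean->",onz(c,us[m].mean(),vs[m].mean(),z0).round(4),"mid->",onz(c,u,v,z0).round(4))
E
python3 - <<'E'
from h import *
c=bot.capture("wrist");tops(c,"pin_grip",.088);tops(c,"stylus_grip",.105)
s=bot.read_state();print(s["position"],s["tcp_rot"].round(4))
r=bot.regions_of("tool_block",c)[0];P,_,_=cloud(c,r["region"]);m=abs(P[:,2]-.05)<.003
print(np.median(P[m,2]),cv2.minAreaRect((P[m,:2]*1000).astype(np.float32)))
E
```

```text
pin_grip 0.55 n 191 px 275.14 208.48 mid 275.0 208.5 w 15 16 zmed 0.0882 mean-> [ 0.4176 -0.2775  0.088 ] mid-> [ 0.4175 -0.2775  0.088 ]
stylus_grip 0.56 n 159 px 275.55 149.87 mid 275.5 150.0 w 14 15 zmed 0.1052 mean-> [ 0.4216 -0.218   0.105 ] mid-> [ 0.4216 -0.2181  0.105 ]
[ 0.4198467  -0.27126307  0.40490989] [[ 1.000e-04  5.740e-02  9.984e-01]
 [-0.000e+00  9.984e-01 -5.740e-02]
 [-1.000e+00 -0.000e+00  1.000e-04]]
nan ((0.0, 0.0), (0.0, 0.0), 0.0)
  return _methods._mean(a, axis=axis, dtype=dtype,
  ret = ret.dtype.type(ret / rcount)
```

```bash
python3 -m crank '[{"offset":[0.04,-0.006,-0.002],"spin":0.01},{"offset":[0.045,0,0],"spin":0},{"offset":[0.03,0,0],"spin":0},{"offset":[0,0,0],"spin":0},{"offset":[0,0,0],"spin":0},{"offset":[0,0,0],"spin":0}]'
python3 - <<'E'
from h import *
for i in range(2):
    c=bot.capture("wrist");
    s=bot.read_state();print(s["position"],s["tcp_rot"].round(4).tolist())
    try: tops(c,"pin_grip",.088)
    except Exception as e: print(e)
cv2.imwrite("pics/w2.png",c["pixels"])
E
```

```text
time_s: 5.3
position: [0.418, -0.2786, 0.2914]
tcp_rot: [[0.002, 0.069, 0.998], [-0.003, 0.998, -0.069], [-1.0, -0.002, 0.003]]
force: [0.4, -0.5, 0.7]
opening: 0.998
[ 0.41792138 -0.27857126  0.29156096] [[0.0028, 0.0686, 0.9976], [-0.0029, 0.9976, -0.0686], [-1.0, -0.0027, 0.003]]
[ 0.41773028 -0.2784091   0.29141853] [[0.0025, 0.0687, 0.9976], [-0.0027, 0.9976, -0.0687], [-1.0, -0.0025, 0.0027]]
pin_grip 0.62 n 465 px 274.9 236.9 mid 275.0 237.0 w 23 25 zmed 0.0882 mean-> [ 0.4178 -0.2769  0.088 ] mid-> [ 0.4179 -0.277   0.088 ]
```

View pics/w2.png

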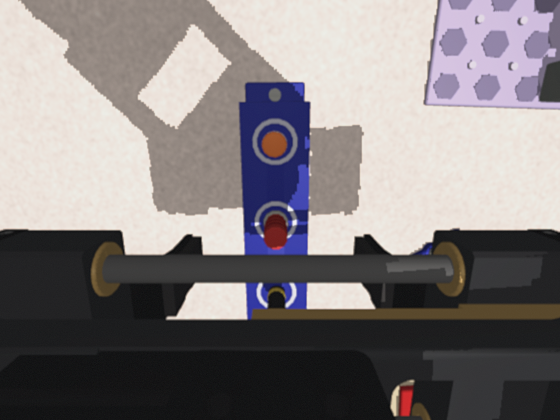

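The pin's knob shows at (275,237), centred between the fingers.

```bash
python3 -m crank '[{"offset":[0.02,0.002,0],"spin":0},{"offset":[0.02,0,0],"spin":0},{"offset":[0.012,0,0],"spin":0},{"offset":[0,0,0],"spin":0},{"offset":[0,0,0],"spin":0},{"offset":[0,0,0],"spin":0}]'
python3 -m crank '[{"offset":[0,0,0],"spin":0},{"offset":[0,0,0],"spin":0},{"offset":[0,0,0],"spin":0},{"offset":[0,0,0],"spin":0},{"offset":[0,0,0],"spin":0},{"offset":[0,0,0],"spin":0},{"offset":[0,0,0],"spin":0},{"offset":[0,0,0],"spin":0}]' 0
python3 - <<'E'
from h import *
s=bot.read_state();print(s["position"],s["tcp_rot"].round(4).tolist(),s["opening"]*87,s["force"])
E
```

```text
time_s: 6.1
position: [0.4177, -0.2764, 0.2385]
tcp_rot: [[0.001, 0.069, 0.998], [-0.001, 0.998, -0.069], [-1.0, -0.001, 0.001]]
force: [0.0, -0.2, -0.1]
opening: 0.999
time_s: 6.9
position: [0.4174, -0.2761, 0.2377]
tcp_rot: [[-0.0, 0.069, 0.998], [0.0, 0.998, -0.069], [-1.0, 0.0, -0.0]]
force: [0.4, -0.6, 0.6]
opening: 0.358
[ 0.41740845 -0.27610748  0.23771313] [[-0.0, 0.0689, 0.9976], [0.0, 0.9976, -0.0689], [-1.0, 0.0, -0.0001]] 31.166354579977465 [ 0.41099346 -0.60835409  0.61074302]
```

Still closing, so wait until it stops.

```bash
python3 -m crank '[{"offset":[0,0,0],"spin":0},{"offset":[0,0,0],"spin":0},{"offset":[0,0,0],"spin":0},{"offset":[0,0,0],"spin":0}]'
python3 -m crank '[{"offset":[0,0,0],"spin":0}]'
```

```text
time_s: 7.3
position: [0.4174, -0.2761, 0.2377]
tcp_rot: [[-0.0, 0.069, 0.998], [0.0, 0.998, -0.069], [-1.0, 0.0, -0.0]]
force: [-0.3, -0.3, -0.3]
opening: 0.176
time_s: 7.4
position: [0.4174, -0.2761, 0.2377]
tcp_rot: [[-0.0, 0.069, 0.998], [0.0, 0.998, -0.069], [-1.0, 0.0, -0.0]]
force: [0.1, 0.1, 0.2]
opening: 0.174
```

```bash
python3 -m crank '[{"offset":[-0.01,0,0],"spin":0},{"offset":[-0.025,0,0],"spin":0},{"offset":[-0.045,0,0],"spin":0},{"offset":[-0.045,0,0],"spin":0},{"offset":[0,0.032,0.032],"spin":0},{"offset":[0,0.032,0.032],"spin":0},{"offset":[0,0.032,0.032],"spin":0},{"offset":[0,0.032,0.032],"spin":0},{"offset":[0,0.032,0.032],"spin":0},{"offset":[0,0.032,0.032],"spin":0},{"offset":[0,0.032,0.032],"spin":0},{"offset":[0,0.032,0.032],"spin":0}]'
python3 -m crank '[{"offset":[0,0,0],"spin":0},{"offset":[0,0,0],"spin":0},{"offset":[0,0,0],"spin":0}]'
python3 - <<'E'
from h import *
c=bot.capture("wrist");cv2.imwrite("pics/w3.png",c["pixels"])
s=bot.read_state();print(s["position"],s["tcp_rot"].round(4).tolist(),s["opening"]*87)
print(proj(c,[.691,.009,.062]))
E
```

```text
time_s: 8.6
position: [0.6913, -0.0368, 0.3634]
tcp_rot: [[-0.0, 0.069, 0.998], [-0.0, 0.998, -0.069], [-1.0, -0.0, -0.0]]
force: [-0.0, -1.1, -0.2]
opening: 0.174
time_s: 8.9
position: [0.6895, -0.0389, 0.3628]
tcp_rot: [[-0.002, 0.069, 0.998], [-0.0, 0.998, -0.069], [-1.0, -0.0, -0.002]]
force: [0.8, -0.3, -0.5]
opening: 0.173
[ 0.68943947 -0.03930217  0.3628325 ] [[-0.0015, 0.0701, 0.9975], [-0.0001, 0.9975, -0.0701], [-1.0, -0.0002, -0.0015]] 15.088302716614784
(np.float64(275.1875570881608), np.float64(154.9736453883745))
```

View pics/w3.png

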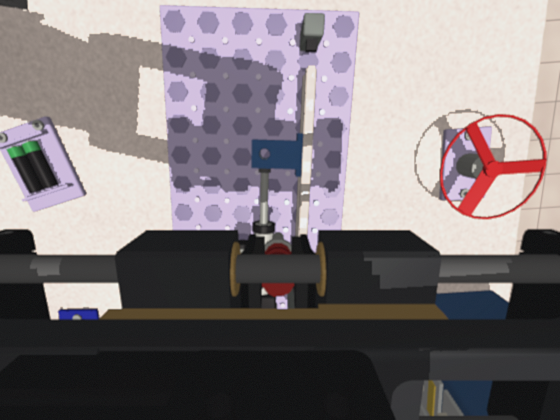

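The wrist view shows the blue fork at (277,154) with its hole at about (264,154). The pin is held at (278,268).

Run:
```python
from h import *
c=bot.capture("wrist");im=c["pixels"]
cv2.imwrite("pics/w3z.png",cv2.resize(im[130:190,240:320],None,fx=8,fy=8,interpolation=cv2.INTER_CUBIC))
roi=im[142:168,252:278].astype(int); print(roi[...,0])
s=bot.read_state();print(s["position"],onz(c,264.5,154.5,.062))
```

```text
[[100  94  94  94  94  94  94  94  93  93  92  92  92  93  93  94  93  94
   94  94  94  94  95  95  95  95]
 [ 98  93  95  95  94  94  95  95  94  93  93  93  93  92  92  93  94  94
   93  94  95  94  94  95  94  94]
 [ 96  93  94  93  94  94  95  95  94  94  92  93  93  92  93  93  93  94
   94  94  94  94  95  94  95  95]
 [ 96  93  94  94  94  95  94  94  94  93  93  93  92  93  92  94  94  93
   94  93  93  94  94  94  93  94]
 [ 94  93  94  93  94  94  94  95  93  93  91  90  91  90  92  93  94  94
   94  94  93  93  94  94  93  94]
 [ 94  92  93  93  94  94  94  93  92  90  90  91  90  88  90  90  92  92
   94  94  94  94  94  93  93  93]
 [ 95  92  92  93  92  93  93  91  90  96 103 108 109 105  99  93  89  92
   94  94  94  95  94  94  93  93]
 [ 94  92  92  93  92  94  92  85  86 111 127 131 131 130 122 103  89  89
   93  94  94  93  93  94  95  93]
 [ 94  90  92  92  93  92  88  80  89 122 134 135 135 134 127 109  94  88
   91  93  93  94  93  94  93  93]
 [ 95  91  92  92  93  92  86  80  94 125 134 134 134 130 119 106 100  90
   90  94  94  93  93  93  93  93]
 [ 95  92 
[... 1107 characters left out ...]
93  92  93  95  94  95  94  94  94  95  94  94
   94  95  94  95  94  95  94  94]
 [ 95  92  93  92  92  93  93  93  94  93  93  95  94  94  94  94  94  94
   93  95  95  94  95  94  94  94]
 [ 94  91  93  93  93  93  93  93  94  94  93  94  94  93  93  94  93  94
   94  95  94  95  95  95  94  95]
 [ 93  90  92  93  93  93  93  94  94  94  93  94  94  94  94  94  93  94
   93  94  95  94  94  94  94  95]
 [ 95  93  93  93  95  95  94  93  94  94  93  94  94  93  93  93  92  92
   94  93  94  94  95  95  94  94]
 [111 109 107 106 105 106  97  87  83  85  85  86  87  86  86  86  86  86
   91  97  99  98  99  99 100  98]]
[ 0.6894881  -0.03954184  0.36292701] [0.68122318 0.00971208 0.062     ]
```

View pics/w3z.png

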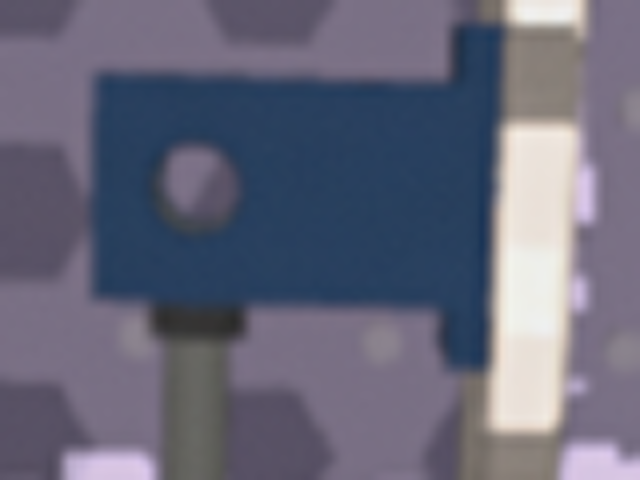

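```bash
python3 -m crank '[{"offset":[0.02,0.011,-0.006],"spin":0},{"offset":[0.025,0.011,-0.006],"spin":0},{"offset":[0.018,0,0],"spin":0},{"offset":[0,0,0],"spin":0},{"offset":[0,0,0],"spin":0},{"offset":[0,0,0],"spin":0},{"offset":[0,0,0],"spin":0}]'
python3 - <<'E'
from h import *
c=bot.capture("wrist");im=c["pixels"];cv2.imwrite("pics/w4.png",im)
s=bot.read_state();print(s["position"],s["tcp_rot"].round(4).tolist(),s["opening"]*87)
u,v=proj(c,[.6812,.011,.062]);print(u,v)
u0,v0=int(u)-40,int(v)-30
cv2.imwrite("pics/w4z.png",cv2.resize(im[v0:v0+60,u0:u0+80],None,fx=8,fy=8,interpolation=cv2.INTER_CUBIC));print(u0,v0)
for n in("top","side"):
    d=bot.capture(n);u,v=map(int,proj(d,[.681,.0,.07]));print(n,u-40,v-30);cv2.imwrite(f"pics/{n}4.png",cv2.resize(d["pixels"][v-30:v+30,u-40:u+40],None,fx=8,fy=8,interpolation=cv2.INTER_CUBIC))
E
```

```text
time_s: 9.7
position: [0.6805, -0.0162, 0.3013]
tcp_rot: [[0.003, 0.07, 0.998], [-0.001, 0.998, -0.07], [-1.0, -0.0, 0.003]]
force: [-0.8, -0.6, -0.7]
opening: 0.176
[ 0.68041302 -0.01606166  0.3011408 ] [[0.0024, 0.0695, 0.9976], [-0.0005, 0.9976, -0.0695], [-1.0, -0.0003, 0.0025]] 14.935651701634322
273.8038303157542 188.82786511662636
233 158
top 243 144
side 281 182
```

View pics/w4.png

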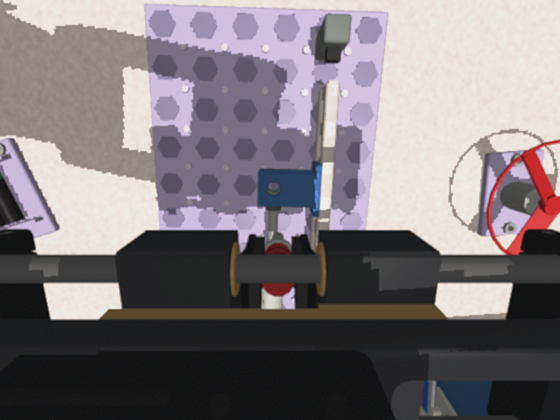

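View pics/w4z.png

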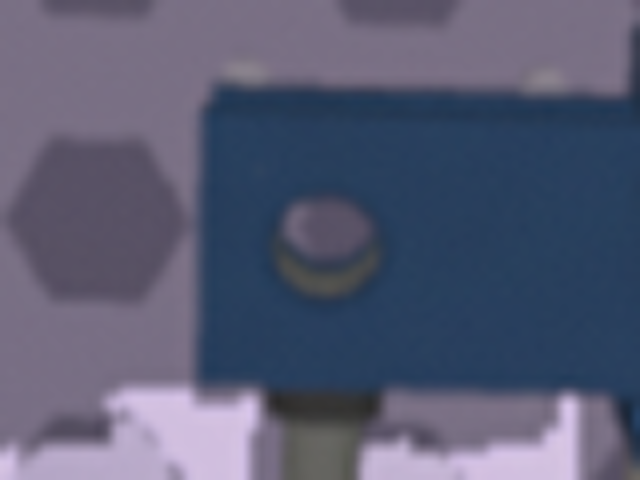

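View pics/side4.png

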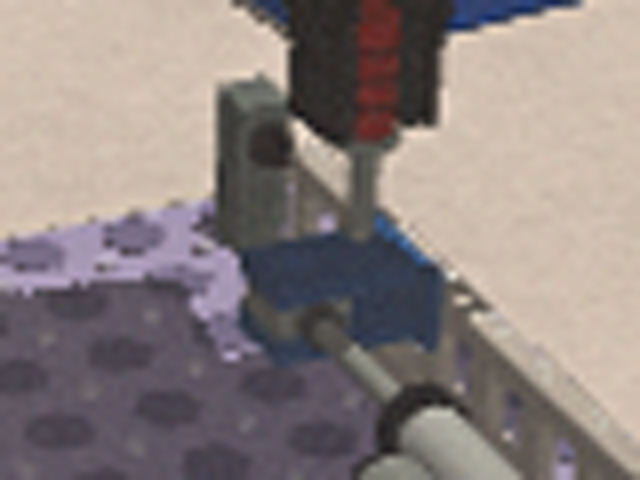

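Run:
```python
from h import *
c=bot.capture("wrist");im=c["pixels"]
cv2.imwrite("pics/w5z.png",cv2.resize(im[225:310,220:335],None,fx=6,fy=6,interpolation=cv2.INTER_CUBIC))
s=bot.read_state();T=s["tcp_rot"];p=s["position"]
print("hole in tool",T.T@(onz(c,273.4,188.2,.062)-p), "hole world",onz(c,273.4,188.2,.062))
hsv=cv2.cvtColor(im,cv2.COLOR_BGR2HSV);m=(cv2.inRange(hsv,(0,140,50),(8,255,255))|cv2.inRange(hsv,(172,140,50),(180,255,255)))>0
m[:,:250]=0;m[:,310:]=0;m[:230]=0;m[310:]=0
v,u=np.nonzero(m)
for r in range(240,300,3): 
    k=u[v==r]
    if len(k): print(r,k.min(),k.max(),np.median(c["depth"][r,k]).round(4))
for x in (.149,.183): print("proj of tool axis at",x,proj(c,p+T@[x,0,0]), proj(c,p+T@[x,-.008,0]),proj(c,p+T@[x,.008,0]))
```

```text
hole in tool [ 0.23842065  0.02780532 -0.00200251] hole world [0.68033969 0.01208723 0.062     ]
246 270 285 0.1684
249 268 288 0.1639
252 265 290 0.1613
285 261 294 0.1429
288 265 290 0.1431
291 267 288 0.1435
294 273 283 0.144
proj of tool axis at 0.149 (np.float64(275.2297242866925), np.float64(279.3773230674484)) (np.float64(275.2493299495485), np.float64(294.60531004984983)) (np.float64(275.2095722192135), np.float64(263.72493612716715))
proj of tool axis at 0.183 (np.float64(275.67382916845156), np.float64(251.93501425853785)) (np.float64(275.6848777149899), np.float64(264.6224371069509)) (np.float64(275.6625314883751), np.float64(238.96150287128305))
```

View pics/w5z.png

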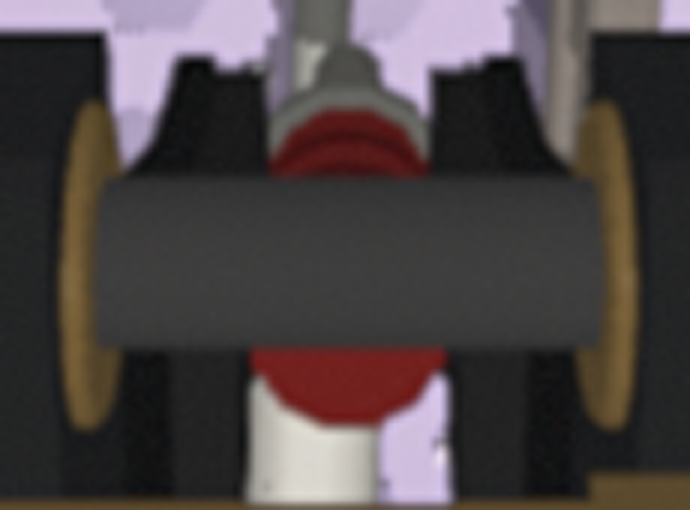

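View pics/top4.png

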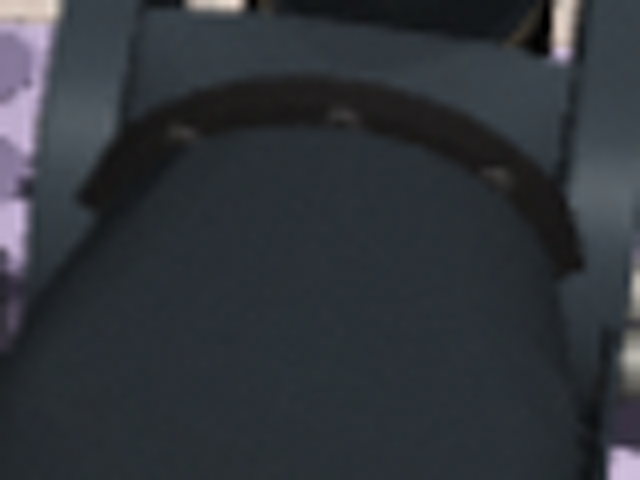

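Run:
```python
from h import *
c=bot.capture("wrist")
s=bot.read_state();T=s["tcp_rot"];p=s["position"]
for y0 in(-.0007,):
  for n,x,y in(("tip far",.2167,.003),("collar top far",.1837,.0095),("collar bot far",.1877,.0095),("knob top near",.1497,-.008),("shank chamf",.2157,.004)): print(n,proj(c,p+T@[x,y+y0,0]))
```

```text
tip far (np.float64(275.9996486757526), np.float64(230.18862703632388))
collar top far (np.float64(275.6991607046392), np.float64(237.24989183727163))
collar bot far (np.float64(275.74059954320876), np.float64(234.98817169344986))
knob top near (np.float64(275.2972673370671), np.float64(295.1722811830288))
shank chamf (np.float64(275.9913016176212), np.float64(229.254035288248))
```

```bash
python3 -m crank '[{"offset":[0,0.015,-0.0032],"spin":0},{"offset":[0.005,0.0138,0],"spin":0},{"offset":[0.01,0,0],"spin":0},{"offset":[0,0,0],"spin":0},{"offset":[0,0,0],"spin":0},{"offset":[0,0,0],"spin":0}]'
python3 - <<'E'
from h import *
c=bot.capture("wrist");im=c["pixels"]
cv2.imwrite("pics/w6z.png",cv2.resize(im[215:310,220:335],None,fx=6,fy=6,interpolation=cv2.INTER_CUBIC))
s=bot.read_state();print(s["position"],s["tcp_rot"].round(4).tolist(),s["opening"]*87)
d=bot.capture("side");u,v=map(int,proj(d,[.681,.01,.07]));print(u-40,v-30);cv2.imwrite("pics/side6.png",cv2.resize(d["pixels"][v-30:v+30,u-40:u+40],None,fx=8,fy=8,interpolation=cv2.INTER_CUBIC))
E
```

```text
time_s: 10.55
position: [0.6789, 0.0131, 0.2846]
tcp_rot: [[0.0, 0.069, 0.998], [-0.0, 0.998, -0.069], [-1.0, -0.0, 0.0]]
force: [-0.2, -0.0, 0.4]
opening: 0.176
[0.67898796 0.01295366 0.28481459] [[0.0003, 0.0694, 0.9976], [-0.0002, 0.9976, -0.0694], [-1.0, -0.0002, 0.0004]] 14.584407971104683
278 180
```

View pics/w6z.png

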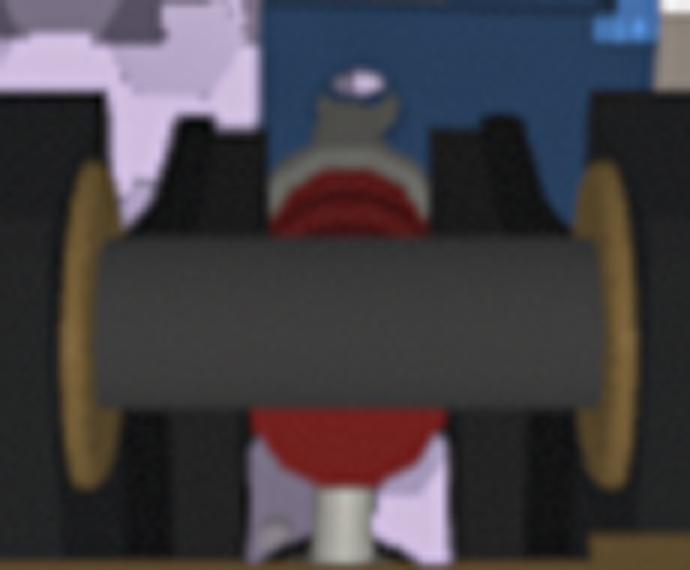

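View pics/side6.png

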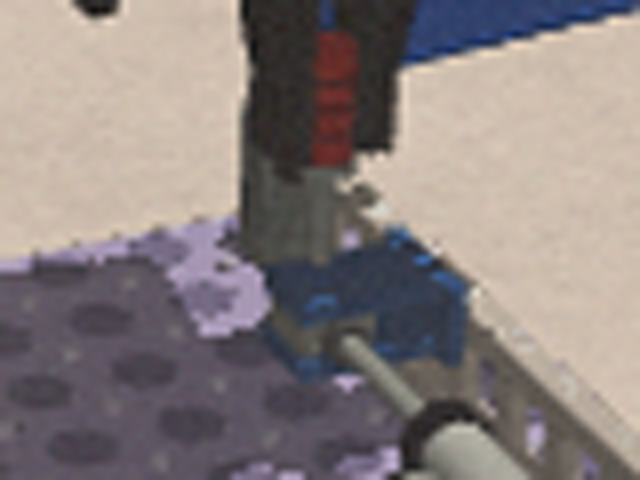

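The wrist view shows the shank (column about 356 in the zoom) directly over the hole's far rim, whose crescent is centred at about 358. Going down in steps, watching the force.

```bash
python3 -m crank '[{"offset":[0.004,0,0],"spin":0},{"offset":[0.004,0,0],"spin":0},{"offset":[0.002,0,0],"spin":0},{"offset":[0,0,0],"spin":0},{"offset":[0,0,0],"spin":0}]'
python3 - <<'E'
from h import *
s=bot.read_state();print(s["position"],s["force"],s["moment"])
c=bot.capture("wrist");im=c["pixels"]
cv2.imwrite("pics/w7z.png",cv2.resize(im[215:310,220:335],None,fx=6,fy=6,interpolation=cv2.INTER_CUBIC))
E
```

```text
time_s: 11.15
position: [0.6789, 0.0132, 0.2746]
tcp_rot: [[0.0, 0.069, 0.998], [-0.0, 0.998, -0.069], [-1.0, -0.0, 0.0]]
force: [1.0, -0.7, -0.7]
opening: 0.172
[0.67892922 0.01317785 0.27461533] [ 0.97255764 -0.74841072 -0.68717489] [-0.16188488 -0.11631523 -0.00335604]
```

View pics/w7z.png

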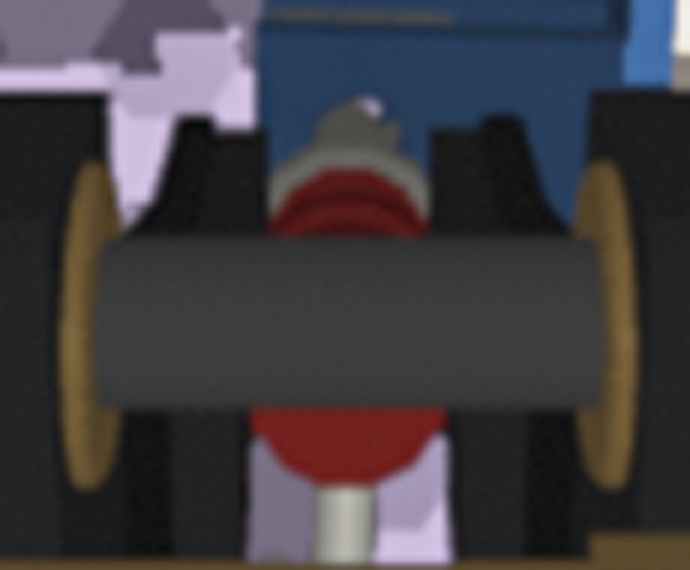

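```bash
python3 -m crank '[{"offset":[0,0,0.0005],"spin":0},{"offset":[0.004,0,0],"spin":0},{"offset":[0.004,0,0],"spin":0},{"offset":[0,0,0],"spin":0},{"offset":[0,0,0],"spin":0}]'
python3 - <<'E'
from h import *
s=bot.read_state();print(s["position"],s["force"],s["moment"])
c=bot.capture("wrist");im=c["pixels"]
cv2.imwrite("pics/w8z.png",cv2.resize(im[215:310,220:335],None,fx=6,fy=6,interpolation=cv2.INTER_CUBIC))
E
```

```text
time_s: 11.7
position: [0.6793, 0.0133, 0.2664]
tcp_rot: [[-0.0, 0.069, 0.998], [-0.0, 0.998, -0.069], [-1.0, -0.0, -0.0]]
force: [-0.7, -1.1, -1.1]
opening: 0.174
[0.67929972 0.01328843 0.26644567] [-0.66613869 -1.05099799 -1.05710438] [-0.16994294 -0.10837911 -0.02611252]
```

View pics/w8z.png

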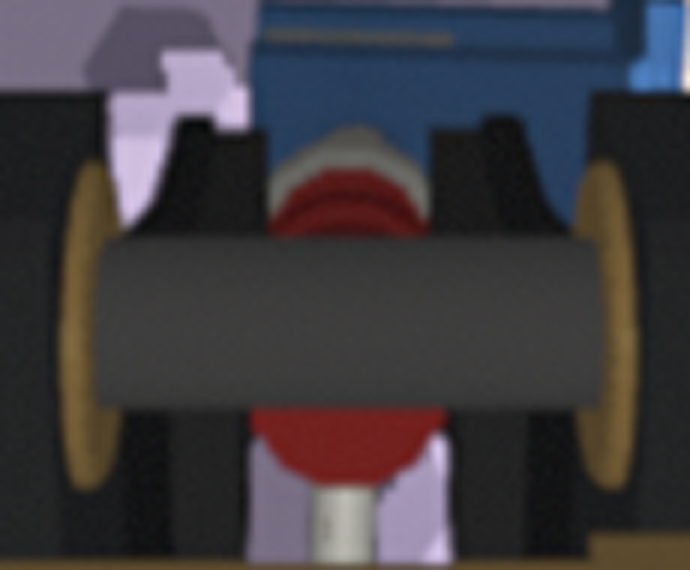

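```bash
python3 -m crank '[{"offset":[0.004,0,0],"spin":0},{"offset":[0.005,0,0],"spin":0},{"offset":[0.004,0,0],"spin":0},{"offset":[0,0,0],"spin":0},{"offset":[0,0,0],"spin":0}]'
python3 -m crank '[{"offset":[0.002,0,0],"spin":0},{"offset":[0.001,0,0],"spin":0},{"offset":[0,0,0],"spin":0}]'
```

```text
time_s: 12.25
position: [0.6793, 0.0132, 0.2534]
tcp_rot: [[-0.0, 0.069, 0.998], [-0.0, 0.998, -0.069], [-1.0, -0.0, -0.0]]
force: [1.2, -0.2, -0.6]
opening: 0.174
time_s: 12.55
position: [0.6794, 0.0133, 0.2508]
tcp_rot: [[0.0, 0.069, 0.998], [-0.0, 0.998, -0.069], [-1.0, 0.0, 0.0]]
force: [1.4, -0.6, -1.0]
opening: 0.172
```

```bash
python3 -m crank '[{"offset":[0.001,0,0],"spin":0},{"offset":[0.001,0,0],"spin":0},{"offset":[0,0,0],"spin":0}]'
```

```text
time_s: 12.85
position: [0.6794, 0.0133, 0.2497]
tcp_rot: [[0.0, 0.069, 0.998], [-0.0, 0.998, -0.069], [-1.0, -0.0, 0.0]]
force: [-0.5, -0.6, 4.8]
opening: 0.175
```

```bash
python3 -m crank '[{"offset":[0,0,0],"spin":0},{"offset":[0,0,0],"spin":0},{"offset":[0,0,0],"spin":0},{"offset":[0,0,0],"spin":0},{"offset":[0,0,0],"spin":0},{"offset":[0,0,0],"spin":0},{"offset":[0,0,0],"spin":0},{"offset":[0,0,0],"spin":0}]' 0.087
python3 -m crank '[{"offset":[-0.015,0,0],"spin":0},{"offset":[-0.03,0,0],"spin":0},{"offset":[-0.04,0,0],"spin":0},{"offset":[-0.03,-0.03,0],"spin":0},{"offset":[0,-0.04,0],"spin":0},{"offset":[0,0,0],"spin":0},{"offset":[0,0,0],"spin":0}]'
python3 - <<'E'
from h import *
s=bot.read_state();print(s["position"],s["force"],s["opening"])
c=bot.capture("wrist");im=c["pixels"];cv2.imwrite("pics/w9.png",im)
try: tops(c,"pin_grip",.100)
except Exception as e: print(e)
d=bot.capture("side");u,v=map(int,proj(d,[.681,.01,.07]));cv2.imwrite("pics/side9.png",cv2.resize(d["pixels"][v-30:v+30,u-40:u+40],None,fx=8,fy=8,interpolation=cv2.INTER_CUBIC))
E
```

```text
time_s: 13.65
position: [0.6793, 0.0133, 0.2487]
tcp_rot: [[-0.0, 0.069, 0.998], [0.0, 0.998, -0.069], [-1.0, 0.0, -0.0]]
force: [-0.4, -0.4, -0.0]
opening: 0.815
time_s: 14.35
position: [0.6742, -0.0575, 0.3649]
tcp_rot: [[0.001, 0.071, 0.997], [0.0, 0.997, -0.071], [-1.0, 0.0, 0.001]]
force: [-0.0, 0.7, 0.6]
opening: 1.005
[ 0.67424736 -0.0574651   0.36489542] [-0.04837859  0.65079341  0.612401  ] 1.0052328511384272
pin_grip 0.76 n 313 px 277.43 131.25 mid 277.5 131.5 w 20 20 zmed 0.1001 mean-> [0.6802 0.0113 0.1   ] mid-> [0.6802 0.0111 0.1   ]
```

View pics/w9.png

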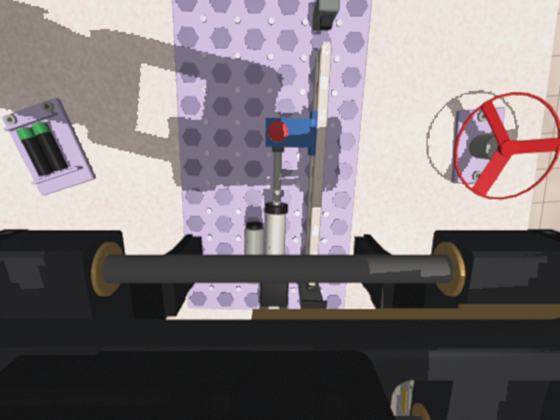

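View pics/side9.png

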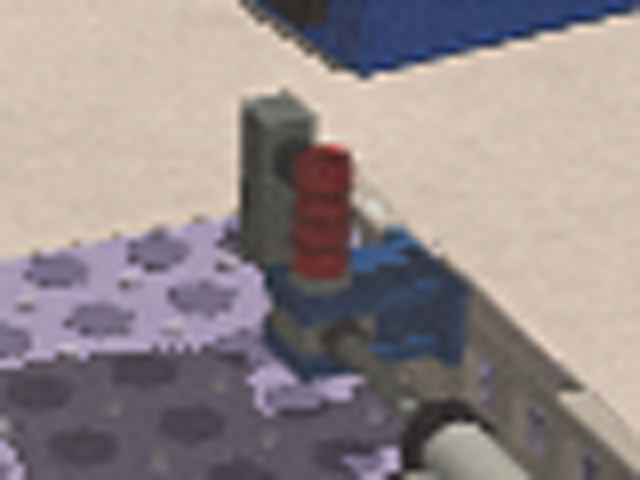

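The knob's top is at z = 0.100, as expected, so the pin is home and upright. On to the stylus.

```bash
python3 -m crank '[{"offset":[0,-0.0254,-0.0344],"spin":0},{"offset":[0,-0.0254,-0.0344],"spin":0},{"offset":[0,-0.0254,-0.0344],"spin":0},{"offset":[0,-0.0254,-0.0344],"spin":0},{"offset":[0,-0.0254,-0.0344],"spin":0},{"offset":[0,-0.0254,-0.0344],"spin":0},{"offset":[0,-0.0254,-0.0344],"spin":0},{"offset":[0.025,0,0],"spin":0},{"offset":[0.025,0,0],"spin":0},{"offset":[0,0,0],"spin":0},{"offset":[0,0,0],"spin":0},{"offset":[0,0,0],"spin":0}]'
python3 - <<'E'
from h import *
c=bot.capture("wrist");im=c["pixels"];cv2.imwrite("pics/w10.png",im)
s=bot.read_state();print(s["position"],s["tcp_rot"].round(4).tolist(),s["opening"])
try: tops(c,"stylus_grip",.105)
except Exception as e: print(e)
E
```

```text
time_s: 15.7
position: [0.4228, -0.217, 0.3146]
tcp_rot: [[0.001, 0.068, 0.998], [-0.001, 0.998, -0.068], [-1.0, -0.001, 0.001]]
force: [0.3, 0.1, 0.3]
opening: 0.998
[ 0.42271904 -0.21707907  0.31470218] [[0.0016, 0.0676, 0.9977], [-0.0014, 0.9977, -0.0676], [-1.0, -0.0013, 0.0017]] 0.9953970686091338
stylus_grip 0.6 n 343 px 273.81 236.68 mid 274.0 236.5 w 21 22 zmed 0.1051 mean-> [ 0.4215 -0.2169  0.105 ] mid-> [ 0.4216 -0.2168  0.105 ]
```

View pics/w10.png

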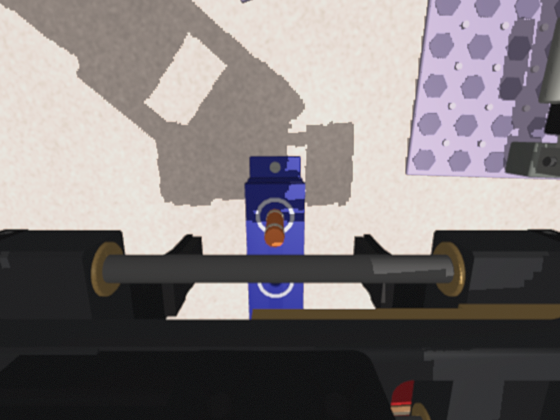

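```bash
python3 -m crank '[{"offset":[0.022,0,-0.002],"spin":0},{"offset":[0.025,0,0],"spin":0},{"offset":[0.018,0,0],"spin":0},{"offset":[0.007,0,0],"spin":0},{"offset":[0,0,0],"spin":0},{"offset":[0,0,0],"spin":0}]'
python3 -m crank '[{"offset":[0,0,0],"spin":0},{"offset":[0,0,0],"spin":0},{"offset":[0,0,0],"spin":0},{"offset":[0,0,0],"spin":0},{"offset":[0,0,0],"spin":0},{"offset":[0,0,0],"spin":0},{"offset":[0,0,0],"spin":0},{"offset":[0,0,0],"spin":0},{"offset":[0,0,0],"spin":0},{"offset":[0,0,0],"spin":0},{"offset":[0,0,0],"spin":0},{"offset":[0,0,0],"spin":0}]' 0
python3 -m crank '[{"offset":[0,0,0],"spin":0}]'
```

```text
time_s: 16.4
position: [0.4204, -0.2173, 0.2425]
tcp_rot: [[0.001, 0.069, 0.998], [-0.001, 0.998, -0.069], [-1.0, -0.001, 0.001]]
force: [-0.8, 0.1, -0.0]
opening: 0.995
time_s: 17.6
position: [0.42, -0.2172, 0.2417]
tcp_rot: [[-0.0, 0.069, 0.998], [0.0, 0.998, -0.069], [-1.0, 0.0, -0.0]]
force: [0.1, -0.5, -0.1]
opening: 0.151
time_s: 17.7
position: [0.42, -0.2171, 0.2417]
tcp_rot: [[-0.0, 0.069, 0.998], [0.0, 0.998, -0.069], [-1.0, 0.0, -0.0]]
force: [-1.0, 0.3, 0.1]
opening: 0.148
```

```bash
python3 -m crank '[{"offset":[-0.01,0,0],"spin":0},{"offset":[-0.025,0,0],"spin":0},{"offset":[-0.045,0,0],"spin":0},{"offset":[-0.04,0.02,0],"spin":0},{"offset":[0,0.045,0],"spin":0},{"offset":[0,0.045,0],"spin":0},{"offset":[0,0.045,0],"spin":0},{"offset":[0,0.045,-0.01],"spin":0},{"offset":[0,0.045,-0.01],"spin":0},{"offset":[0,0.045,0],"spin":0},{"offset":[0,0.045,0],"spin":0},{"offset":[0,0.045,0],"spin":0}]'
python3 -m crank '[{"offset":[0,0.036,0],"spin":0},{"offset":[0,0,0],"spin":0},{"offset":[0,0,0],"spin":0},{"offset":[0,0,0],"spin":0}]'
python3 - <<'E'
from h import *
c=bot.capture("wrist");im=c["pixels"];cv2.imwrite("pics/w11.png",im)
s=bot.read_state();print(s["position"],s["tcp_rot"].round(4).tolist(),s["opening"])
E
```

```text
time_s: 18.9
position: [0.4257, 0.1652, 0.3626]
tcp_rot: [[0.001, 0.069, 0.998], [-0.0, 0.998, -0.069], [-1.0, 0.0, 0.001]]
force: [1.0, -0.2, -0.4]
opening: 0.149
time_s: 19.3
position: [0.4284, 0.1984, 0.3619]
tcp_rot: [[-0.001, 0.07, 0.998], [-0.001, 0.998, -0.07], [-1.0, -0.001, -0.001]]
force: [-0.9, 0.1, -0.1]
opening: 0.153
[0.42852622 0.19814356 0.36189291] [[-0.0005, 0.0705, 0.9975], [-0.0004, 0.9975, -0.0705], [-1.0, -0.0004, -0.0005]] 0.1548455214054414
```

View pics/w11.png

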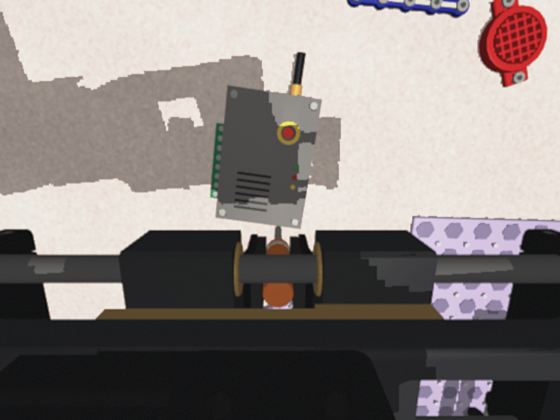

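The wrist view shows the yellow ring with the red button at (288,133).

Run:
```python
from h import *
c=bot.capture("wrist");im=c["pixels"]
cv2.imwrite("pics/w11z.png",cv2.resize(im[105:165,248:328],None,fx=8,fy=8,interpolation=cv2.INTER_CUBIC))
s=bot.read_state();T=s["tcp_rot"];q=onz(c,288,133,.042);print(q,T.T@(q-s["position"]))
```

```text
[0.44408347 0.26478814 0.042     ] [0.31981386 0.06784149 0.01079931]
```

View pics/w11z.png

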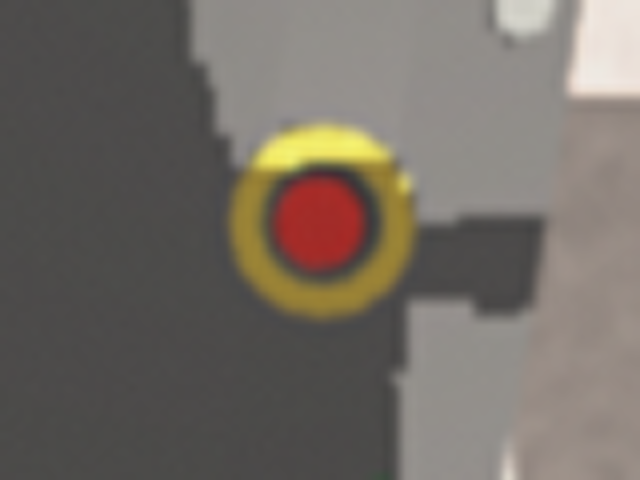

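```bash
python3 -m crank '[{"offset":[0.015,0.019,0.005],"spin":0},{"offset":[0.025,0.019,0.005],"spin":0},{"offset":[0.02,0,0],"spin":0},{"offset":[0,0,0],"spin":0},{"offset":[0,0,0],"spin":0},{"offset":[0,0,0],"spin":0},{"offset":[0,0,0],"spin":0}]'
python3 - <<'E'
from h import *
c=bot.capture("wrist");im=c["pixels"]
s=bot.read_state();T=s["tcp_rot"];p=s["position"];print(p,T.round(4).tolist())
u,v=proj(c,[.444,.265,.042]);u0,v0=int(u)-40,int(v)-30;print(u0,v0)
cv2.imwrite("pics/w12z.png",cv2.resize(im[v0:v0+60,u0:u0+80],None,fx=8,fy=8,interpolation=cv2.INTER_CUBIC))
cv2.imwrite("pics/w12g.png",cv2.resize(im[205:315,220:335],None,fx=6,fy=6,interpolation=cv2.INTER_CUBIC))
for n,x,y in(("tip far",.2317,.0025),("tip near",.2317,-.0025),("handle bottom far",.1917,.007),("handle top near",.1367,-.007)): print(n,proj(c,p+T@[x,y,0]))
E
```

```text
time_s: 20.1
position: [0.4417, 0.236, 0.3028]
tcp_rot: [[0.002, 0.07, 0.998], [0.001, 0.998, -0.07], [-1.0, 0.001, 0.002]]
force: [0.4, 0.2, 0.1]
opening: 0.157
[0.44161581 0.23614166 0.30278646] [[0.0019, 0.0697, 0.9976], [0.0005, 0.9976, -0.0697], [-1.0, 0.0006, 0.0019]]
236 152
tip far (np.float64(276.1690061354965), np.float64(223.65455261759146))
tip near (np.float64(276.1725064870684), np.float64(230.10818771450965))
handle bottom far (np.float64(275.84291154013243), np.float64(235.71169081788213))
handle top near (np.float64(275.12392634275636), np.float64(307.303913816569))
```

View pics/w12z.png

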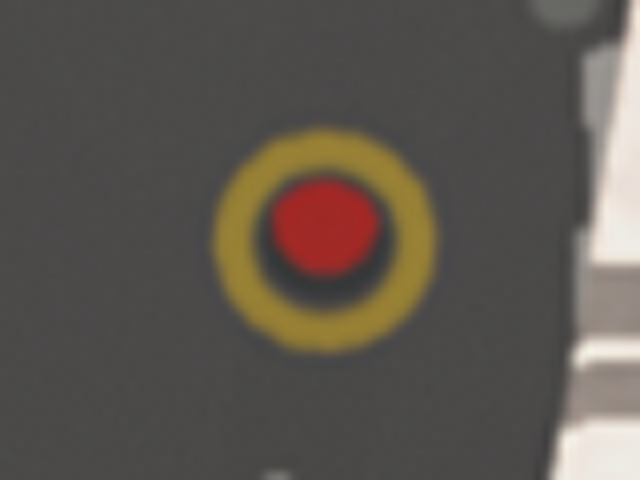

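View pics/w12g.png

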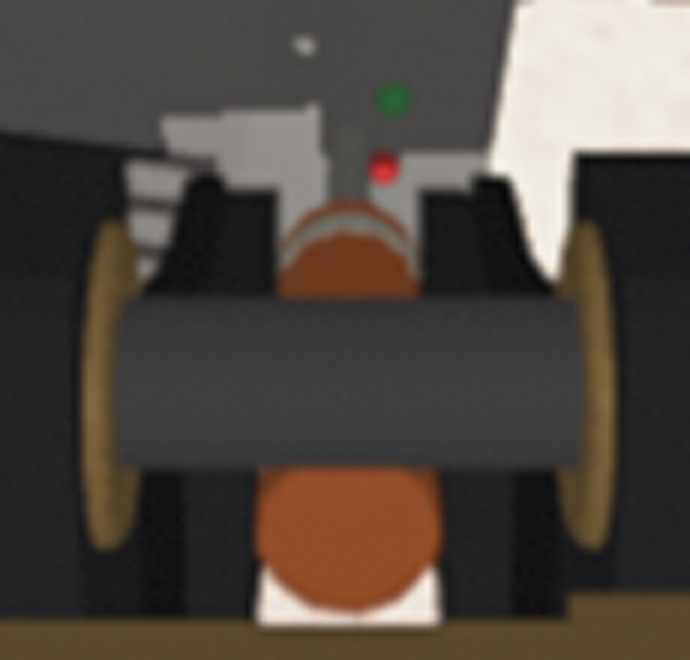

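Run:
```python
from h import *
c=bot.capture("wrist")
s=bot.read_state();T=s["tcp_rot"];q=onz(c,276.3,181.5,.042);print(q,T.T@(q-s["position"]))
```

```text
[0.44403653 0.26566788 0.042     ] [2.60651519e-01 2.93920251e-02 5.28086778e-05]
```

```bash
python3 -m crank '[{"offset":[0,0.016,-0.001],"spin":0},{"offset":[0.005,0.0147,0],"spin":0},{"offset":[0.01,0,0],"spin":0},{"offset":[0.008,0,0],"spin":0},{"offset":[0,0,0],"spin":0},{"offset":[0,0,0],"spin":0},{"offset":[0,0,0],"spin":0}]'
python3 - <<'E'
from h import *
c=bot.capture("wrist");im=c["pixels"]
s=bot.read_state();T=s["tcp_rot"];p=s["position"];print(p,T.round(4).tolist(),s["force"])
cv2.imwrite("pics/w13g.png",cv2.resize(im[205:315,220:335],None,fx=6,fy=6,interpolation=cv2.INTER_CUBIC))
d=bot.capture("side");u,v=map(int,proj(d,[.444,.266,.06]));cv2.imwrite("pics/side13.png",cv2.resize(d["pixels"][v-30:v+30,u-40:u+40],None,fx=8,fy=8,interpolation=cv2.INTER_CUBIC))
E
```

```text
time_s: 20.9
position: [0.4425, 0.2668, 0.2787]
tcp_rot: [[-0.0, 0.069, 0.998], [-0.0, 0.998, -0.069], [-1.0, -0.0, -0.0]]
force: [1.0, 0.4, 0.2]
opening: 0.154
[0.44259259 0.26688543 0.27886435] [[0.0002, 0.0694, 0.9976], [0.0, 0.9976, -0.0694], [-1.0, 0.0, 0.0002]] [ 0.46908456 -0.78940003 -0.37601378]
```

View pics/w13g.png

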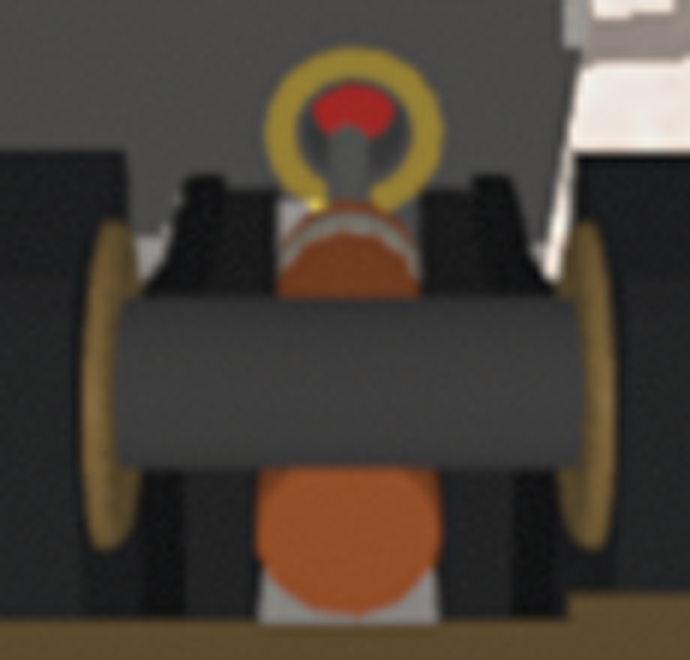

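View pics/side13.png

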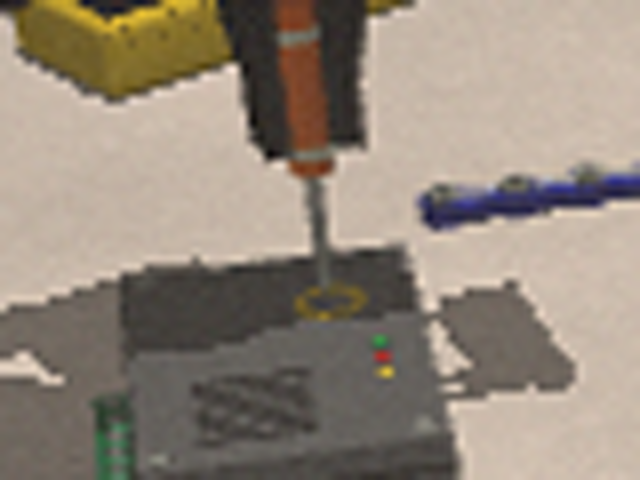

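The tip is centred in the ring (zoom tip about (348,125), ring centre (354,133)). Going into the hole.

```bash
python3 -m crank '[{"offset":[0.003,0,0.0006],"spin":0},{"offset":[0.006,0,0],"spin":0},{"offset":[0.006,0,0],"spin":0},{"offset":[0.001,0,0],"spin":0},{"offset":[0,0,0],"spin":0},{"offset":[0,0,0],"spin":0}]'
python3 -m crank '[{"offset":[0.002,0,0],"spin":0},{"offset":[0.002,0,0],"spin":0},{"offset":[0,0,0],"spin":0}]'
```

```text
time_s: 21.6
position: [0.443, 0.2671, 0.2626]
tcp_rot: [[-0.0, 0.069, 0.998], [-0.0, 0.998, -0.069], [-1.0, -0.0, -0.0]]
force: [-0.5, 0.4, 0.3]
opening: 0.151
time_s: 21.9
position: [0.4432, 0.2672, 0.2588]
tcp_rot: [[0.001, 0.069, 0.998], [0.0, 0.998, -0.069], [-1.0, 0.0, 0.001]]
force: [-0.4, -0.3, 1.4]
opening: 0.152
```

```bash
python3 -m crank '[{"offset":[0.0015,0,0],"spin":0},{"offset":[0.0015,0,0],"spin":0},{"offset":[0,0,0],"spin":0}]'
python3 -m crank '[{"offset":[0.001,0,0],"spin":0},{"offset":[0,0,0],"spin":0}]'
```

```text
time_s: 22.2
position: [0.4432, 0.2672, 0.2559]
tcp_rot: [[0.001, 0.069, 0.998], [0.0, 0.998, -0.069], [-1.0, 0.0, 0.001]]
force: [-0.4, -0.7, 4.3]
opening: 0.151
time_s: 22.4
position: [0.4432, 0.2671, 0.2549]
tcp_rot: [[0.001, 0.069, 0.998], [0.0, 0.998, -0.069], [-1.0, 0.0, 0.001]]
force: [-1.0, 0.1, 6.5]
opening: 0.152
```

```bash
python3 -m crank '[{"offset":[0.0005,0,0],"spin":0},{"offset":[0,0,0],"spin":0}]'
python3 -m crank '[{"offset":[0.0003,0,0],"spin":0},{"offset":[0,0,0],"spin":0}]'
```

```text
time_s: 22.6
position: [0.4432, 0.2671, 0.2545]
tcp_rot: [[0.001, 0.069, 0.998], [0.0, 0.998, -0.069], [-1.0, 0.0, 0.001]]
force: [0.2, -0.6, 5.1]
opening: 0.158
time_s: 22.8
position: [0.4432, 0.2672, 0.2544]
tcp_rot: [[0.001, 0.069, 0.998], [0.0, 0.998, -0.069], [-1.0, 0.0, 0.001]]
force: [0.4, -0.2, 6.1]
opening: 0.153
```

```bash
python3 -m crank '[{"offset":[0.0005,0,0],"spin":0},{"offset":[0,0,0],"spin":0},{"offset":[0,0,0],"spin":0}]'
python3 - <<'E'
from h import *
F=[];Z=[]
for i in range(4):
    c=bot.capture("wrist");s=bot.read_state();F.append(s["force"][2]);Z.append(s["position"][2])
print(np.round(F,2),np.round(Z,4))
cv2.imwrite("pics/w14g.png",cv2.resize(c["pixels"][205:315,220:335],None,fx=6,fy=6,interpolation=cv2.INTER_CUBIC))
d=bot.capture("side");u,v=map(int,proj(d,[.444,.266,.06]));cv2.imwrite("pics/side14.png",cv2.resize(d["pixels"][v-30:v+30,u-40:u+40],None,fx=8,fy=8,interpolation=cv2.INTER_CUBIC))
u,v=map(int,proj(d,[.681,.01,.07]));cv2.imwrite("pics/side14p.png",cv2.resize(d["pixels"][v-30:v+30,u-40:u+40],None,fx=8,fy=8,interpolation=cv2.INTER_CUBIC))
E
```

```text
time_s: 23.1
position: [0.4432, 0.2672, 0.2542]
tcp_rot: [[0.001, 0.069, 0.998], [0.0, 0.998, -0.069], [-1.0, 0.0, 0.001]]
force: [-1.1, -0.2, 8.6]
opening: 0.151
[9.56 8.69 7.93 9.32] [0.2542 0.2542 0.2542 0.2542]
```

View pics/side14.png

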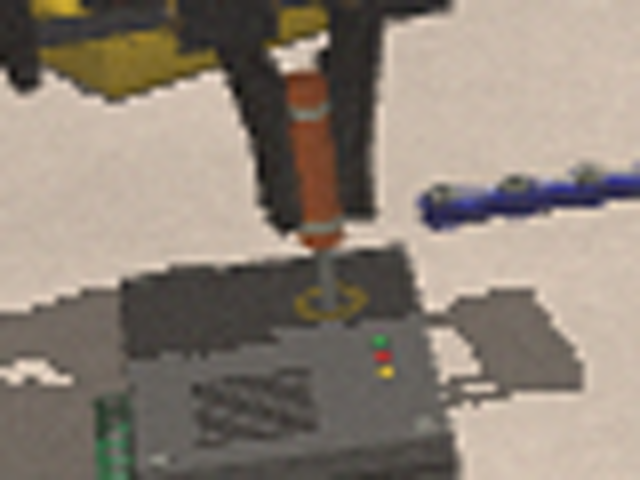

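View pics/w14g.png

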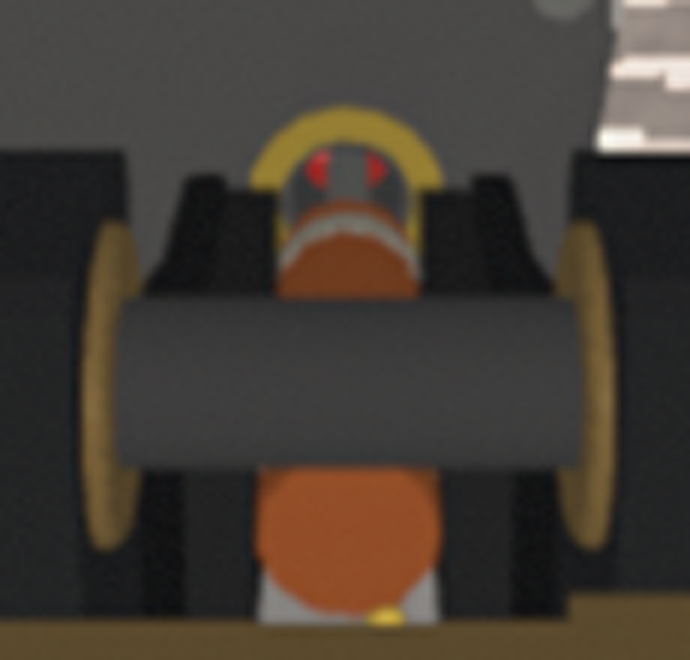

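View pics/side14p.png

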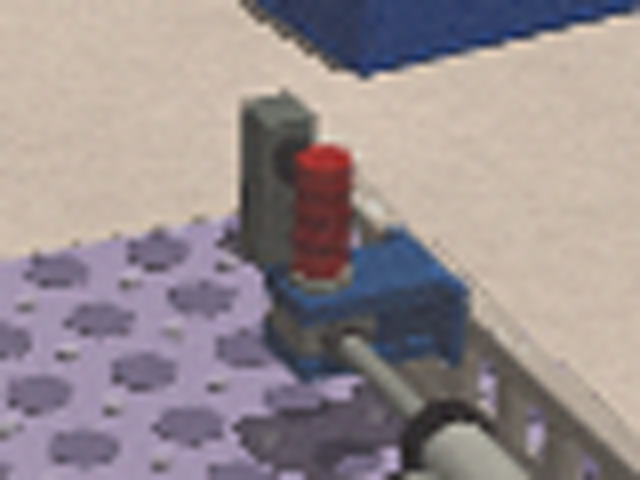

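The tip is inside the ring on the red button. The force is about 9 N, above the 6 N at the stop, and the TCP has stopped moving. The pin is still home, so I'm handing in.

Run:
```python
from rig import bot
print(bot.hand_in()); s=bot.read_state();print(s["time_s"],s["position"],s["force"],s["opening"])
```

```text
the job is handed in; nothing more can be done
None
the job is handed in; nothing more can be done
```

The gate is coupled and the arm is holding the learn button fully down with the stylus. I handed the job in at about 23.4 s of the 51 s allowed. The hand-in reports no verdict, so what follows rests on my own last checks.

- **Pin:** I pushed it down through the fork and eye until the collar touched at about 5 N, then let go. Afterwards the knob's top measured 0.100 m, which is exactly the seated height. The last side picture shows it still upright and home.
- **Learn button:** the stylus tip is inside the yellow ring, on the red button. The vertical force reads a steady 8–9.5 N, above the 6 N at the stop and well under the 30 N limit. The arm came down about 4.6 mm after the first clear contact reading and then stopped giving. The tip works out at about 0.0225 m; the stop is at 0.023 m. The gripper is closed on the handle.
- **Other parts:** I did not measure the screwdriver and loose kit parts again at the end. No move went near them apart from gripping 60 mm and 120 mm from the screwdriver, and the force readings showed no unexpected contact.
- **What disagreed:**
  - The wrist camera's calibration was off by about 1.2 mm sideways and 1–1.5 mm along the tool's y axis. I corrected this against the held pin and stylus.
  - My first colour-based estimate of the ring from the top camera was about 2 cm off. I discarded it and used the wrist view.
  - The gripper reads about 1 mm narrower than the true sizes.

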